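Swap screwdrivers and offer the red one level to the car's wheel

TASK

The orange race car on the pit stand is to have its wheel screw undone, and the small blue screwdriver lying on the table is too small for it: put it away blade first in the empty hole of the slanted tool rack, all the way in until its handle sits on the wood, and let go. Then draw the big red screwdriver out of the rack, swing it level without laying it down, and bring its blade to the middle of the car's front wheel on the robot's side, square to the wheel in line with the axle, with the tip a centimetre or so short of the wheel and not touching it. Finish there, still holding the red screwdriver steadily in the gripper, with the car undisturbed on its stand and everything else left where it was.

Things in the scene. Friction and masses are not known exactly. Their poses are not given: they have to be found in the camera images.
- blue_driver: Small screwdriver, blue handle, 116 mm long, lying on the table, handle towards the robot. +y runs from blade to handle end; origin on its underside at mid-length. Handle 60 mm long (y -2..58 mm), 16 mm wide, 14 mm thick (z 1..15 mm); shaft 3.6 mm dia., 55 mm long. Its centre line rises from z 3.8 mm at the tip to 8.6 mm at the handle end (0.042 rad). About 40 g, most in the handle.
- blue_tip (a point): End of the blue screwdriver's blade, on the shaft's axis; its y axis runs along the shaft towards the handle.
- blue_collar (a point): Point on the blue screwdriver's axis where the handle meets the shaft (the handle's lower face, which comes to sit on the rack's block); 55 mm from the blade tip. The middle of the handle is 29 mm further along.
- rack: Slanted tool rack fixed to the table: steel base plate 186 mm wide (y), local x -40 to 85 mm, 8 mm thick, with end brackets that carry a wooden block. Origin on the table under the middle of the block's upper face; x points away from the robot at yaw 0.
- rack_block: Wooden block of the rack, 40 mm deep, 172 mm wide, 40 mm thick, leaning 45 deg towards the robot. Origin: middle of its upper face, 82 mm above the table; z is normal to that face and is the direction of both holes; y along the rack. Through holes of 10 mm dia. with 2 mm chamfers at y = -60 mm (empty) and +60 mm (red driver); between them, y -25..25 mm, four bits stand 14 mm high.
- free_hole (a point): Centre of the mouth of the empty hole, in the plane of the block's upper face (at the robot's right end of the rack); the hole runs along rack_block's z.
- red_hole (a point): Centre of the mouth of the hole in which the red screwdriver stands at the start (the other end of the rack).
- red_driver: Big screwdriver, red handle, 171 mm long, standing blade down in the rack's left hole, handle resting on the block, leaning with it towards the robot (it may sag a few degrees in the hole). +y runs from blade to handle end, 0.058 rad off the shaft's line. Handle 86 mm long, 24 to 27 mm thick; shaft 5.6 mm dia., 84 mm long. About 50 g, most in the handle.
- red_tip (a point): End of the red screwdriver's blade, on the shaft's axis; its y axis runs exactly along the shaft towards the handle.
- red_grip (a point): Middle of the red screwdriver's handle, on its axis, 124 mm from the blade tip; about 40 mm above the block's face along the slant at the start.
- pit_stand: Car stand fixed to the table: round steel foot 96 mm in diameter, a column, and a narrow top with two black pads that carry the car, pad tops at z = 95 mm. Origin on the table under its middle.
- race_car: Orange race car (50 mm wide, 101 mm long, 43 mm high) standing loose and level on the stand's pads, wheels hanging free, one side towards the robot. Origin under its middle, about 85 mm above the table; x is the direction of the axles and points away from the robot, y along the car. 250 g; easily pushed off its pads.
- front_hub (a point): Middle of the front wheel on the robot's side of the car, on the outer face of the wheel (wheel 24 mm in diameter, its outer face flush with the car's side), 99 mm above the table; axes as race_car: the wheel faces local -x.
- glue_bottle: White glue bottle with red cap, 31 mm in diameter, 86 mm tall, a bystander on the robot's right; origin under its middle.
- cone: Small orange traffic cone, 26 mm square foot, 30 mm high, a bystander in front of the vice; origin under its middle.
Mind the look-alikes: they are no part of the job. What is shaped like the pit_stand but green or white is not meant.

How it is judged:
On the way, in this order (a step that is already met when the one before it is completed fails the run):
1. the blue screwdriver stands in the rack's empty hole, blade first, its handle on the block, and is let go (distance between blue_collar and free_hole below 0.009 m and angle between the y axis of blue_tip and the z axis of rack_block, either way round below 0.25 rad and contact force between the fingers and blue_driver below 0.1 N), for 0.3 s.
2. the red screwdriver is drawn right out of the rack, in the gripper (z of red_tip in the frame of rack_block above 0.005 m and contact force between the fingers and red_driver above 1 N), for 0.2 s.
At the end, for the whole second after the job is handed in: Blue driver in its hole: handle within 9 mm of the mouth, 14 deg of its line, untouched. Red driver held, still, touching only the fingers: within 15 deg of the axle line, tip 0.5-30 mm short of the wheel and within 11 mm of its middle. Car moved under 12 mm, bystanders under 30 mm (all of step 1 and x of red_tip in the frame of front_hub between -0.03 and -0.0005 m and y of red_tip in the frame of front_hub between -0.011 and 0.011 m and z of red_tip in the frame of front_hub between -0.011 and 0.011 m and angle between the y axis of red_tip and the x axis of race_car, either way round below 0.26 rad and height (world z) of red_grip above 0.06 m and contact force between the fingers and red_driver above 1 N and contact force between red_driver and race_car below 0.1 N and contact force between red_driver and rack below 0.1 N and contact force between red_driver and pit_stand below 0.1 N and linear speed of red_driver below 0.03 m/s and distance of race_car from where it was at the start of the episode below 0.012 m and angle between race_car's own z axis and vertical below 0.1 rad and distance of each of glue_bottle, cone from where it was at the start of the episode below 0.03 m); the arm keeps its last pose, push and grip.
It fails at once if the car is pushed about on its stand (distance of race_car from where it was at the start of the episode above 0.015 m).
It fails at once if the red screwdriver is laid down or dropped on the table (height (world z) of red_grip below 0.035 m).
It fails at once if the red screwdriver is pushed against the car (contact force between red_driver and race_car above 4 N).
It fails at once if a bystander is knocked away (distance of any of glue_bottle, cone from where it was at the start of the episode above 0.03 m).
It also fails if it takes over 70 s, if anything falls off the work surface, if the arm or the gripper's body presses on something with over 40 N, if the wrist force passes 120 N, or if a joint passes its speed limit or range.

ROBOT

A 6-joint arm with a two-finger parallel gripper is mounted at the origin on the work surface; the furniture and walls round the work are solid. World frame = base frame: x ahead of the robot, y to its left, z up, the work surface at z = 0. Lengths are in m, angles in rad, forces in N, time in s.
With the tool pointing down it reaches from about 0.3 to 0.825 m from the base axis. Payload 5.4 kg.
Tool frame: the origin (TCP) lies at the very end of the fingers, on their centre line; the grasp point (between the pads) lies 19 mm behind it; z points along the fingers, y is the line along which they close (so a half turn about z gives the same grasp; the last joint's range is limited). The gripper opens to 92 mm and grips with 3 to 60 N. Pads are 20 mm wide; open, the fingers measure 128 mm over their backs; the gripper's body (75 mm by 189 mm) begins 69 mm behind the grasp point.
Start: joints at [-1.325, 0.158, 1.597, -0, 1.386, -0.21], TCP at [0.253, -0.516, 0.215] pointing down, gripper open.
Joint ranges: [-2.91, 2.91], [-0.94, 2.29], [0.18, 2.7], [-1.29, 4.43], [0.17, 2.64], [-3, 3]. Speed limits (rad/s): [2.57, 2.57, 3.14, 3.14, 3.14, 3.14].

INTERFACE

Orientations are given as a rotation vector (axis times angle).
In Python, from workcell import bot gives the robot as it stands. Calls block until the motion is done:
- bot.goto(position, orientation): joint-space move of the TCP to a pose.
- bot.line_to(position, rot=None, max_speed=0.15): straight line of the TCP; rot=None keeps the orientation; max_speed is the mean speed in m/s.
- bot.set_joints(angles): joint-space move.
- bot.set_gripper(opening, newtons=None): opening from 0.0 (shut) to 1.0 (fully open); newtons is the grip in N (None keeps the last); returns when the fingers have stopped.
- bot.hold(seconds).
- bot.inverse_kinematics(position, orientation): joint angles nearest the present ones, or None.
- bot.read_camera(name): name is "scene" or "side" or "wrist"; returns a dict with "pixels" (400x640x3 uint8, blue, green, red), "fx", "fy", "cx", "cy" (pixels), "R" (3x3) and "t" (3): a world point X has camera coordinates R X + t. Camera axes: x right, y down, z forward; pixel columns grow to the right and rows downward; lengths in m; the calibration is good to about 2 mm. A picture is of the moment at which its call begins. There is no depth.
A pose or a line that the arm cannot do raises bot.MotionError and nothing moves.
- bot.job_done(): hands the job in; it is judged then, once.
Readings, each from a call of its own:
- bot.current_clock(): time.
- bot.current_joints(): joint angles.
- bot.current_joint_vel(): joint speeds.
- bot.current_effort(): joint torques, N m.
- bot.current_ee_pos(): TCP position.
- bot.current_tool_rot(): TCP orientation.
- bot.current_contact_force(): force on the tool from outside, world axes, zero at the start.
- bot.current_ft_torque(): the same for the moment, N m.
- bot.current_opening(): opening from 0.0 (shut) to 1.0 (fully open).
- bot.current_grip_force(): force on a finger pad.
Only numpy, scipy, OpenCV 4.12 (cv2) and the standard library are available. Lean on these libraries where they do the work, as an engineer would, in place of code of your own. Each camera call takes 0.05 s, during which the arm holds its last target. There are 200 camera calls.

## Working session

There is one attempt and no reset: what is moved stays moved. The work goes in short steps, each a Python script; the robot and the scene stay as the last script left them, time stands still between calls to the robot, and variables do not carry over. Pictures are saved under pics/ and viewed, at most 10 in all, crops included, and the job is handed in when it is done.

```bash
mkdir -p pics; ls
python3 - <<'E'
from workcell import bot
import cv2,pickle
for n in("scene","side","wrist"):
    c=bot.read_camera(n); pickle.dump(c,open(f"pics/{n}0.pkl","wb")); cv2.imwrite(f"pics/{n}0.png",c["pixels"])
    print(n,c["fx"],c["cx"],c["cy"],(-c["R"].T@c["t"]).round(3),c["R"].round(3).tolist())
E
```

```text
pics
scene 431.5101988884709 307.46235109046296 205.95707961690735 [-0.286 -0.962  0.895] [[0.757, -0.653, 0.003], [-0.369, -0.431, -0.823], [0.539, 0.622, -0.567]]
side 440.7694716776564 313.48839751777734 201.14710983626145 [0.434 1.122 0.963] [[-1.0, -0.006, -0.023], [0.015, 0.594, -0.804], [0.019, -0.804, -0.594]]
wrist 297.83693272345687 317.07558475442937 197.63627529868697 [ 0.315 -0.487  0.384] [[0.439, -0.898, -0.0], [-0.871, -0.426, 0.245], [-0.22, -0.107, -0.97]]
```

View pics/scene0.png

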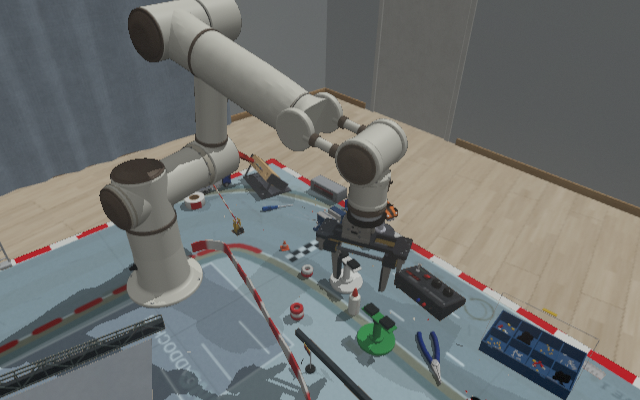

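View pics/side0.png

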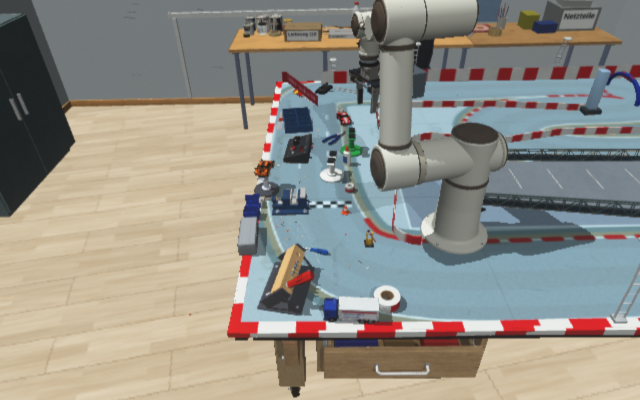

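The scene picture mostly hides the work. In the side picture I see the rack at about (290,272), the blue driver at (315,251), the car at (263,168), its stand foot at (265,190) and the cone at (345,210). I'll turn these into rough positions and take wrist views.

```bash
cat > h.py <<'E'
import numpy as np,cv2,pickle
from scipy.spatial.transform import Rotation as Ro
def ray(c,uv):
    d=c["R"].T@np.array([(uv[0]-c["cx"])/c["fx"],(uv[1]-c["cy"])/c["fy"],1]); return -c["R"].T@c["t"],d/np.linalg.norm(d)
def onz(c,uv,z=0):
    o,d=ray(c,uv); return o+d*(z-o[2])/d[2]
def proj(c,X):
    p=c["R"]@np.asarray(X).T.reshape(3,-1)+c["t"].reshape(3,1); return np.c_[c["fx"]*p[0]/p[2]+c["cx"],c["fy"]*p[1]/p[2]+c["cy"]]
def tri(obs):
    A=0;b=0
    for c,uv in obs:
        o,d=ray(c,uv);P=np.eye(3)-np.outer(d,d);A=A+P;b=b+P@o
    X=np.linalg.solve(A,b); return X,[np.linalg.norm(np.cross(X-ray(c,u)[0],ray(c,u)[1])) for c,u in obs]
def snap(bot,name,cam="wrist"):
    c=bot.read_camera(cam);pickle.dump(c,open(f"pics/{name}.pkl","wb"));cv2.imwrite(f"pics/{name}.png",c["pixels"]);return c
def load(n): return pickle.load(open(f"pics/{n}.pkl","rb"))
def frame(z,y):  # tool orientation rotvec from tool z and approx y
    z=np.array(z,float);z/=np.linalg.norm(z);y=np.array(y,float);y-=z*(y@z);y/=np.linalg.norm(y)
    return Ro.from_matrix(np.c_[np.cross(y,z),y,z]).as_rotvec()
E
python3 - <<'E'
from h import *
from workcell import bot
c=load("side0")
for n,uv,z in(("rackblock",(290,272),.08),("blue",(315,251),.01),("car",(263,168),.1),("foot",(265,190),0),("cone",(345,210),0)): print(n,onz(c,uv,z).round(3))
R=Ro.from_rotvec(bot.current_tool_rot()).as_matrix();print(R.round(3))
w=load("wrist0"); print("cam in tool",(R.T@(-w["R"].T@w["t"]-bot.current_ee_pos())).round(3),(R.T@w["R"].T).round(3).tolist())
for p in([.55,.3,.33],[.55,.05,.33]):
  for y in([0,1,0],[0,-1,0],[1,0,0],[-1,0,0]): 
    q=bot.inverse_kinematics(p,frame([0,0,-1],y));print(p,y,None if q is None else np.round(q,2))
E
```

```text
rackblock [0.525 0.256 0.08 ]
blue [0.458 0.098 0.01 ]
car [ 0.649 -0.256  0.1  ]
foot [ 0.651 -0.257  0.   ]
cone [ 0.352 -0.125  0.   ]
[[ 0.898  0.44  -0.   ]
 [ 0.44  -0.898  0.001]
 [ 0.    -0.001 -1.   ]]
cam in tool [ 0.068  0.001 -0.17 ] [[-0.001, -0.969, -0.245], [1.0, -0.001, 0.001], [-0.001, -0.245, 0.969]]
[0.55, 0.3, 0.33] [0, 1, 0] [ 0.31  0.25  1.27 -0.    1.62 -1.26]
[0.55, 0.3, 0.33] [0, -1, 0] [ 0.31  0.25  1.27 -0.    1.62  1.88]
[0.55, 0.3, 0.33] [1, 0, 0] [ 0.31  0.25  1.27 -0.    1.62  0.31]
[0.55, 0.3, 0.33] [-1, 0, 0] [ 0.31  0.25  1.27 -0.    1.62 -2.83]
[0.55, 0.05, 0.33] [0, 1, 0] [-0.13  0.05  1.49  0.    1.6  -1.7 ]
[0.55, 0.05, 0.33] [0, -1, 0] [-0.13  0.05  1.49 -0.    1.6   1.44]
[0.55, 0.05, 0.33] [1, 0, 0] [-0.13  0.05  1.49 -0.    1.6  -0.13]
[0.55, 0.05, 0.33] [-1, 0, 0] None
```

```bash
cat >> h.py <<'E'
CT=np.array([[0,-.97,-.245],[1,0,0],[0,-.245,.97]]);CP=np.array([.068,.001,-.17])
def campose(cam,look,down):
    z=np.array(look)-cam;z=z/np.linalg.norm(z);d=np.array(down,float);d-=z*(d@z);d/=np.linalg.norm(d)
    Rt=np.c_[np.cross(d,z),d,z]@CT.T
    return np.array(cam)-Rt@CP,Ro.from_matrix(Rt).as_rotvec()
E
python3 - <<'E'
from h import *
from workcell import bot
V={"rA":([.36,.2,.38],[.5,.18,.04]),"rB":([.45,.10,.38],[.51,.18,.04]),"cA":([.43,-.30,.33],[.63,-.26,.09]),"cB":([.47,-.18,.36],[.63,-.26,.09])}
for k in ["cA","cB","rB","rA"]:
    cam,l=V[k]
    for dn in([0,0,1],[0,0,-1],[0,1,0],[0,-1,0]):
        p,r=campose(cam,l,dn); q=bot.inverse_kinematics(p,r)
        print(k,dn,p.round(3),None if q is None else np.round(q,2))
        if q is not None and p[2]>.2:
            try: bot.goto(p,r);snap(bot,k);print("ok",bot.current_clock());break
            except bot.MotionError as e: print(e)
E
python3 -c "
import cv2,numpy as np
a=[cv2.imread(f'pics/{k}.png') for k in('cA','cB','rA','rB')]
cv2.imwrite('pics/m.png',cv2.resize(np.vstack([np.hstack(a[:2]),np.hstack(a[2:])]),(800,500),interpolation=cv2.INTER_AREA))"
```

```text
cA [0, 0, 1] [ 0.564 -0.274  0.207] [-0.85  0.05  1.79  0.44  1.1  -2.78]
ok 2.4
cB [0, 0, 1] [ 0.577 -0.235  0.222] [-0.6   0.02  1.77  0.05  1.02 -1.73]
ok 3.4333
rB [0, 0, 1] [0.496 0.159 0.213] [ 0.06 -0.01  1.78  0.03  1.35 -2.45]
ok 4.9583
rA [0, 0, 1] [0.451 0.186 0.222] [ 0.17 -0.19  1.93 -0.05  1.26 -1.24]
ok 6.1167
```

View pics/m.png

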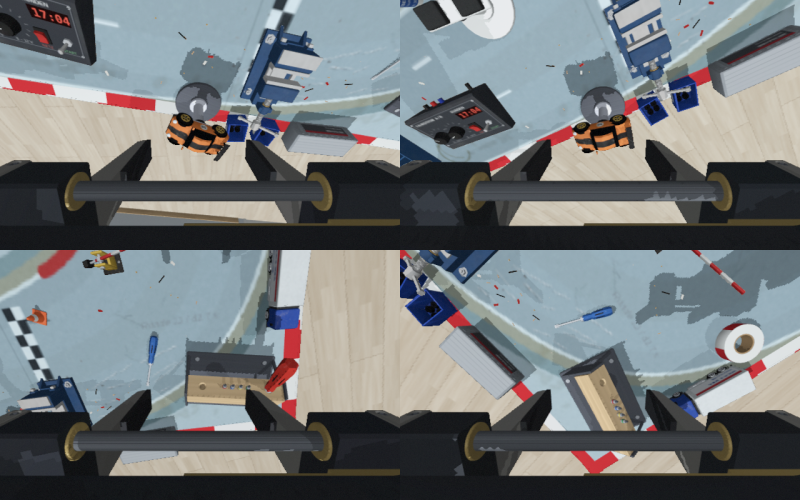

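The montage shows clear views. In cA and cB the car sits on its stand at about (325,205) and (335,205) full-res. The rack, with the empty hole, bits and red handle, is in rA and rB, and the blue driver is beside it. I'll enlarge these.

```bash
cat >> h.py <<'E'
def crop(n,x0,y0,w,h,s,step=10):
    a=cv2.resize(cv2.imread(f'pics/{n}.png')[y0:y0+h,x0:x0+w],None,fx=s,fy=s,interpolation=cv2.INTER_CUBIC)
    for x in range(-(-x0//step)*step,x0+w,step):
        X=int((x-x0+.5)*s);cv2.line(a,(X,0),(X,5),(0,255,255),1);
        if x%(2*step)==0: cv2.putText(a,str(x),(X-9,15),0,.35,(0,255,255),1)
    for y in range(-(-y0//step)*step,y0+h,step):
        Y=int((y-y0+.5)*s);cv2.line(a,(0,Y),(5,Y),(0,255,255),1);
        if y%(2*step)==0: cv2.putText(a,str(y),(7,Y+4),0,.35,(0,255,255),1)
    return a
E
python3 - <<'E'
from h import *
cv2.imwrite('pics/car.png',np.hstack([crop('cA',260,140,110,120,3.6),crop('cB',275,140,110,120,3.6)]))
cv2.imwrite('pics/rAc.png',crop('rA',215,115,270,150,2.95))
E
```

```text
(no output)
```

View pics/car.png

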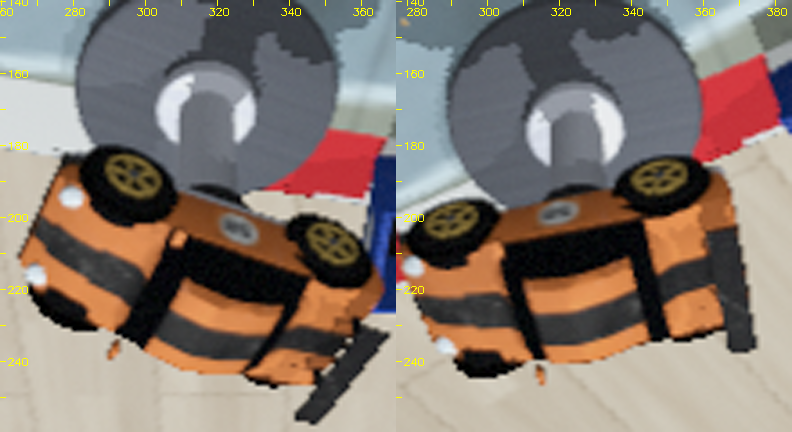

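View pics/rAc.png

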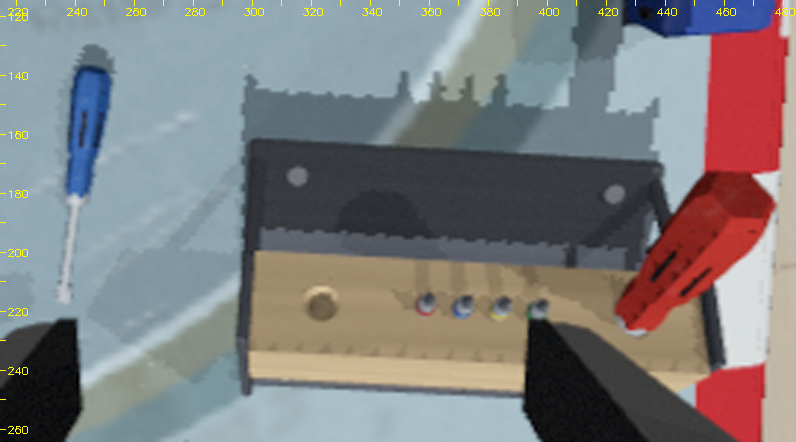

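Car front (headlights) is on the image left, so the front wheel is at (296.4,188.7) in cA and (290.1,200.9) in cB. In rA the empty hole is at (323.7,217.2), the block's near edge ends at (300,199.6) and (431.4,206.4), and blue's tip, collar and handle end are at (236,216), (241,181) and (247,137). I'll fit poses and overlay them on rB.

```bash
cat > fit.py <<'E'
from h import *
from scipy.optimize import least_squares
def P(p,L):
    c,s=np.cos(p[2]),np.sin(p[2]);L=np.array(L);return np.c_[p[0]+c*L[:,0]-s*L[:,1],p[1]+s*L[:,0]+c*L[:,1],L[:,2]]
def u(px,py): return (215+px/2.95-.5,115+py/2.95-.5)
RL=np.array([[0,-60,82],[-14.1,-86,67.9],[-14.1,86,67.9],[14.1,-86,96.1],[-40,-93,8],[-40,93,8]])/1e3
BL=np.array([[0,-58,3.8],[0,-3,6.2],[0,58,8.6]])/1e3
E
python3 - <<'E'
from fit import *
A,B=load("cA"),load("cB")
f,e=tri([(A,(296.4,188.7)),(B,(290.1,200.9))]);r,e2=tri([(A,(351.7,207.8)),(B,(347.8,190.3))])
print("front",f.round(4),np.round(e,4),"rear",r.round(4),np.round(e2,4))
d=r-f;print("wheelbase",np.linalg.norm(d),"yaw of +y",np.arctan2(-d[0],d[1]))
print("front with z=.099:",onz(A,(296.4,188.7),.099).round(4),onz(B,(290.1,200.9),.099).round(4))
print("rear with z=.099:",onz(A,(351.7,207.8),.099).round(4),onz(B,(347.8,190.3),.099).round(4))
c=load("rA")
ru=np.array([u(322,302),u(252,251),u(640,271),u(250,349),u(250,141),u(662,163)]);bu=np.array([u(64,300),u(78,197),u(94,68)])
for n,L,U,x0 in(("rack",RL,ru,[.5,.25,0]),("blue",BL,bu,[.45,.1,1.6])):
    s=least_squares(lambda p:(proj(c,P(p,L))-U).ravel(),x0);print(n,s.x.round(4),s.fun.reshape(-1,2).round(1).tolist())
    np.save(f"{n}.npy",s.x)
w=load("rB");im=crop('rB',240,75,180,200,3,)
for n,L in(("rack",RL),("blue",BL)):
    for q in proj(w,P(np.load(f"{n}.npy"),L)): cv2.drawMarker(im,(int((q[0]-240+.5)*3),int((q[1]-75+.5)*3)),(0,255,0),0,9)
cv2.imwrite("pics/rBc.png",im)
E
```

```text
front [ 0.6142 -0.2869  0.0997] [0.0001 0.0001] rear [ 0.6282 -0.2267  0.1004] [0.0005 0.0005]
wheelbase 0.061749106026975045 yaw of +y -0.2293584280017791
front with z=.099: [ 0.6148 -0.2869  0.099 ] [ 0.6144 -0.2871  0.099 ]
rear with z=.099: [ 0.6288 -0.2262  0.099 ] [ 0.6296 -0.2272  0.099 ]
rack [ 0.5184  0.2376 -0.2069] [[-4.2, 0.2], [-2.5, -0.4], [15.3, 1.7], [-4.4, 0.3], [-3.6, -0.0], [-0.7, 1.4]]
blue [0.4733 0.0789 1.2019] [[-0.0, 0.6], [-0.2, 0.1], [0.2, -0.6]]
```

View pics/rBc.png

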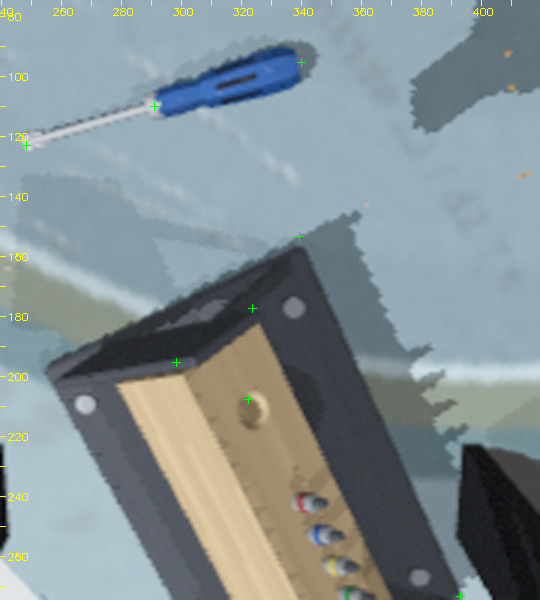

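The blue fit agrees with rB. The rack fit was spoilt by one hidden corner, so I'll refit with rB points: hole (323.8,210.2), face corners (326.2,182.5) and (300.8,199.8), and base corner (340.2,156.8).

Run:
```python
from fit import *
from workcell import bot
a,b=load("rA"),load("rB")
ua=np.array([u(322,302),u(252,251),u(250,349),u(250,141),u(662,163)]);La=RL[[0,1,3,4,5]]
ub=np.array([(323.8,210.2),(326.2,182.5),(300.8,199.8),(340.2,156.8)]);Lb=RL[[0,1,3,4]]
s=least_squares(lambda p:np.r_[(proj(a,P(p,La))-ua).ravel(),(proj(b,P(p,Lb))-ub).ravel()],[.52,.24,-.2],loss="soft_l1")
print(s.x.round(4),s.fun.reshape(-1,2).round(1).tolist());np.save("rack.npy",s.x)
print("hole tri",tri([(a,ua[0]),(b,ub[0])]),P(s.x,RL[:1]))
# red handle in rA: collar, end
print("red collar z?",[onz(a,u(640,318),.085),onz(a,u(745,195),.14)])
# planning feasibility
yaw=s.x[2];C,S=np.cos(yaw),np.sin(yaw);n=np.array([-C,-S,1])/2**.5;ry=np.array([-S,C,0])
hole=P(s.x,RL[:1])[0];red=P(s.x,[[0,.06,.082]])[0];print("n",n,"hole",hole,"red",red)
np.savez("plan.npz",n=n,ry=ry,hole=hole,red=red)
bp=np.load("blue.npy");print("blue tip/collar/end",P(bp,BL).round(4).tolist())
```

```text
[ 0.5183  0.2422 -0.1957] [[-0.2, 0.1], [1.3, -0.3], [-0.2, 0.5], [-0.5, 0.2], [2.7, 0.1], [0.5, 1.0], [-0.7, -1.6], [-0.2, -0.4], [0.3, -0.4]]
hole tri (array([0.50718378, 0.18311192, 0.07969841]), [np.float64(0.0005205451828356841), np.float64(0.0005205451828356354)]) [[0.50663732 0.18332051 0.082     ]]
red collar z? [array([0.52863168, 0.30132163, 0.085     ]), array([0.4611654 , 0.31188744, 0.14      ])]
n [-0.69360907  0.13750076  0.70710678] hole [0.50663732 0.18332051 0.082     ] red [0.52997197 0.30102987 0.082     ]
blue tip/collar/end [[0.5274, 0.058, 0.0038], [0.4761, 0.0778, 0.0062], [0.4192, 0.0998, 0.0086]]
```

```bash
cat >> h.py <<'E'
def tool(G,a,w,th,off,sx):
    """driver axis a (tip->handle), w: approach dir, th tilt, sx: +1 tool x (camera) towards handle; returns TCP,rotvec"""
    a=np.array(a)/np.linalg.norm(a);w=np.array(w,float);w-=a*(w@a);w/=np.linalg.norm(w)
    z=np.cos(th)*w-np.sin(th)*a; y=np.cross(z,sx*a)
    return np.array(G)+off*z,frame(z,y)
E
python3 - <<'E'
from h import *
from fit import P,BL
from workcell import bot
pl=np.load("plan.npz");n,ry,hole,red=[pl[k] for k in("n","ry","hole","red")]
bt,bc,be=P(np.load("blue.npy"),BL);ab=(be-bt)/np.linalg.norm(be-bt)
for nm,uv in(("white",(332,176)),("green",(350,153)),("glue",(342,140))): print(nm,onz(load("side0"),uv,0).round(3))
w0=lambda a,ph:np.cos(ph)*np.array([a[2]*-1 if 0 else 0,0,-1])+np.sin(ph)*ry
cx=np.array([.974,-.227,0]);hub=np.array([.6145,-.287,.099])
T=lambda q:"None" if q is None else str(np.round(q,2))
I=bot.inverse_kinematics
for sx in(1,-1):
  for th in np.radians([0,10,20,30,45]):
    for ph in np.radians([0,30,-30,60,-60,90,-90]):
      if th<np.radians(25):
        L=[(bc+.032*ab,ab,[0,0,-1])]+[(hole+(.032+h)*n,n,np.cos(ph)*np.array([0,0,-1])+np.sin(ph)*ry) for h in(.07,0)]
        Q=[I(*tool(G,a,w,th,.006,sx)) for G,a,w in L]
        if all(q is not None for q in Q): print("BLUE",sx,round(np.degrees(th)),round(np.degrees(ph)),*map(T,Q))
      L=[(red+(.040+h)*n,n,np.cos(ph)*np.array([0,0,-1])+np.sin(ph)*ry) for h in(0,.10)]
      L+=[(hub-(.136)*cx,-cx,np.cos(p2)*np.array([0,0,-1])+np.sin(p2)*ry) for p2 in(ph,0)]
      Q=[I(*tool(G,a,w,th,.015,sx)) for G,a,w in L]
      if all(q is not None for q in Q[:3]) : print("RED",sx,round(np.degrees(th)),round(np.degrees(ph)),*map(T,Q))
E
```

```text
white [ 0.392 -0.347  0.   ]
green [ 0.31  -0.525  0.   ]
glue [ 0.339 -0.642  0.   ]
BLUE 1 0 0 [-0.08  0.18  2.05  0.01  0.95 -1.29] [ 0.05  0.56  1.42  0.19  1.93 -1.33] [ 0.03  0.72  1.27  0.17  1.91 -1.35]
RED 1 0 0 [ 0.2   0.83  1.1   0.29  1.94 -1.18] [ 0.24  0.6   1.31  0.32  1.95 -1.13] [-0.71  0.22  1.8   0.    1.12 -2.05] [-0.71  0.22  1.8   0.    1.12 -2.05]
BLUE 1 0 30 [-0.08  0.18  2.05  0.01  0.95 -1.29] [-0.27  0.4   1.76  0.65  1.76 -1.49] [-0.26  0.58  1.61  0.65  1.73 -1.51]
RED 1 0 30 [-0.06  0.62  1.56  0.78  1.64 -1.37] [-0.04  0.36  1.75  0.79  1.67 -1.32] [-0.94  0.42  1.64  0.39  1.45 -2.4 ] [-0.71  0.22  1.8   0.    1.12 -2.05]
BLUE 1 0 -30 [-0.08  0.18  2.05  0.01  0.95 -1.29] [ 0.35  0.77  1.2  -0.31  2.12 -1.35] [ 0.31  0.93  1.05 -0.34  2.1  -1.38]
RED 1 0 -30 [ 0.44  1.13  0.72 -0.24  2.26 -1.29] [ 0.49  0.89  0.96 -0.18  2.27 -1.22] [-0.43  0.24  1.87 -0.62  1.01 -1.45] [-0.71  0.22  1.8   0.    1.12 -2.05]
BLUE 1 0 60 [-0.08  0.18  2.05  0.01  0.95 -1.29] [-0.48  0.39  2.02  0.97  1.72 -1.71] [-0.45  0.59  1.86  0.98  1.68 -1.73]
RED 1 0 60 [-0.21  0.
[... 11933 characters left out ...]
66  2.12  4.23  1.4   2.82] [-0.89 -0.08  2.22  0.53  0.65  0.54]
RED -1 45 0 [0.34 0.31 1.67 0.   1.17 2.11] [0.41 0.11 1.75 0.   1.28 2.18] [-1.01 -0.14  2.39  1.13  0.58 -0.1 ] [-1.01 -0.14  2.39  1.13  0.58 -0.1 ]
RED -1 45 30 [0.13 0.09 2.   0.54 0.85 2.07] [ 0.19 -0.18  2.1   0.47  0.98  2.23] [-1.21  0.1   2.24  1.13  1.05  0.08] [-1.01 -0.14  2.39  1.13  0.58 -0.1 ]
RED -1 45 60 [ 0.02 -0.01  2.25  1.15  0.68  1.82] [ 0.07 -0.37  2.38  0.92  0.76  2.15] [-1.31  0.42  2.07  1.18  1.41  0.25] [-1.01 -0.14  2.39  1.13  0.58 -0.1 ]
RED -1 45 90 [0.01 0.   2.41 1.81 0.65 1.46] [ 0.07 -0.46  2.57  1.42  0.59  1.97] [-1.34  0.74  1.92  1.28  1.72  0.46] [-1.01 -0.14  2.39  1.13  0.58 -0.1 ]
```

Run:
```python
from h import *
from fit import P,BL
from workcell import bot
pl=np.load("plan.npz");n,ry,hole=[pl[k] for k in("n","ry","hole")]
bt,bc,be=P(np.load("blue.npy"),BL);ab=(be-bt)/np.linalg.norm(be-bt);th=np.radians(10)
G=bc+.032*ab
p,r=tool(G,ab,[0,0,-1],th,.0045,-1);print(p)
p[2]=max(p[2],.003)
bot.goto(p+[0,0,.1],r);bot.set_gripper(.5,25);bot.line_to(p)
bot.set_gripper(0,25);print("grip",bot.current_opening()*92,bot.current_grip_force())
bot.line_to(p+[0,0,.12],max_speed=.1)
a0,h0=.032,.0045
q,r2=tool(hole+(.032+.070)*n,n,[0,0,-1],th,.0045,-1)
bot.goto(q,r2);bot.hold(.3);print(bot.current_opening()*92,bot.current_grip_force(),bot.current_clock())
c=snap(bot,"b1");np.savez("b1.npz",q=q,r2=r2)
im=crop('b1',220,60,200,200,3)
tip=hole+.015*n
for X in(tip,hole,hole+.07*n): 
    u=proj(c,X)[0];print(u);cv2.drawMarker(im,(int((u[0]-220+.5)*3),int((u[1]-60+.5)*3)),(0,255,0),0,9)
cv2.imwrite("pics/b1c.png",im)
```

```text
[0.44684841 0.08914678 0.00306285]
grip 14.032289219113716 24.9168488412397
13.888628301621397 24.953008841257542 13.3833
[314.65557885  91.18015352]
[314.58591302  64.40408067]
[314.90382106 186.59208655]
```

View pics/b1c.png

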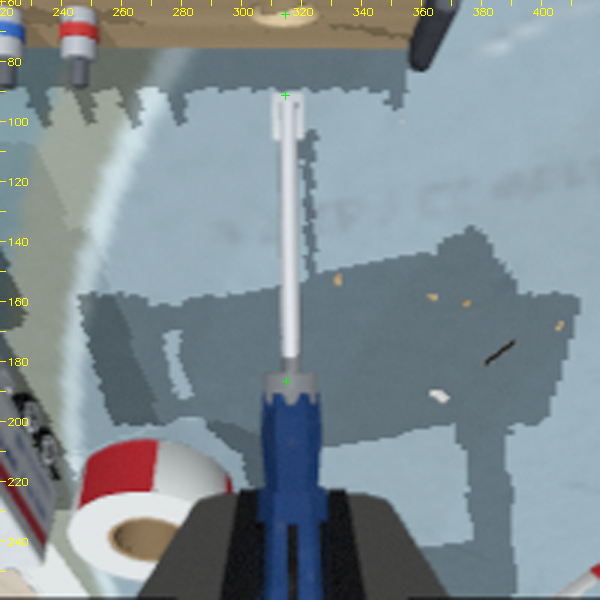

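The blade tip is at (316,91) and the hole mouth at (315,64). Both match the predicted marks to within a pixel, so I'll insert with force checks.

Run:
```python
from h import *
from workcell import bot
n=np.load("plan.npz")["n"];d=np.load("b1.npz");q=d["q"]
f0=np.array(bot.current_contact_force());s=0
while s<.076:
    s+=.005 if s<.058 else .002
    bot.line_to(q-s*n,max_speed=.05)
    if s>.01:
        bot.hold(.05);f=np.array(bot.current_contact_force())-f0
        if np.linalg.norm(f)>3: print(round(s,3),f.round(1))
        if np.linalg.norm(f)>9: break
print("end",s,bot.current_opening()*92,bot.current_clock())
c=snap(bot,"b2");cv2.imwrite("pics/b2c.png",crop('b2',220,60,200,200,3))
```

```text
0.074 [-5.7  1.4  8.2]
end 0.074 13.699981103690313 19.0333
```

View pics/b2c.png

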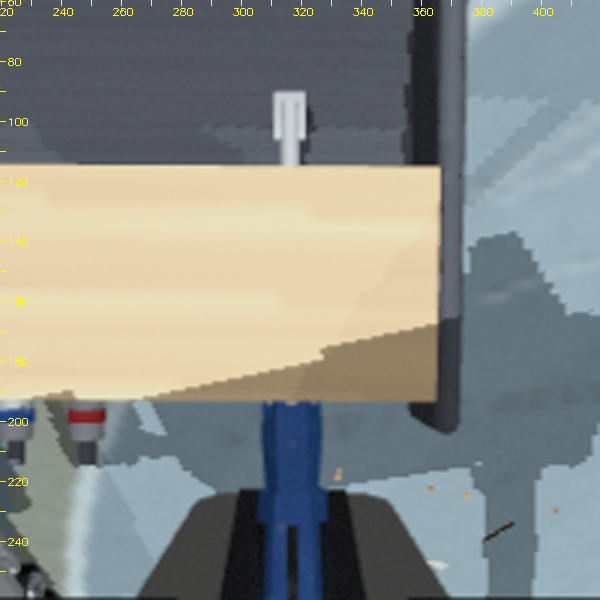

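The blue handle's collar is on the block, the blade emerges below, and seating force was felt. I'll release, back off and look at the red driver.

Run:
```python
from h import *
from workcell import bot
pl=np.load("plan.npz");n,ry,red=[pl[k] for k in("n","ry","red")]
R=Ro.from_rotvec(bot.current_tool_rot()).as_matrix();p=np.array(bot.current_ee_pos())
bot.set_gripper(.4);bot.line_to(p-.13*R[:,2],max_speed=.12)
mid=red+.045*n;obs=[];ims=[]
for k,cam in(("d1",[.37,.27,.40]),("d2",[.58,.30,.42])):
    for dn in([1,0,0],[-1,0,0]):
        t,r=campose(cam,mid,dn);q=bot.inverse_kinematics(t,r)
        if q is None: continue
        try: bot.goto(t,r);break
        except bot.MotionError as e: print(e)
    bot.hold(.2);c=snap(bot,k);h=cv2.cvtColor(c["pixels"],cv2.COLOR_BGR2HSV)
    m=((h[...,0]<8)|(h[...,0]>172))&(h[...,1]>140)&(h[...,2]>50)
    u=proj(c,mid)[0];yy,xx=np.mgrid[:400,:640];m&=np.hypot(xx-u[0],yy-u[1])<60
    N,lab,st,ce=cv2.connectedComponentsWithStats(m.astype(np.uint8));i=1+np.argmax(st[1:,4])
    print(k,dn,u.round(1),ce[i].round(1),st[i]);obs.append((c,ce[i]))
    P=np.argwhere(lab==i)[:,::-1];x0,y0=int(u[0]-66),int(u[1]-66);x0=max(x0,0);y0=max(y0,0)
    im=crop(k,x0,y0,132,132,3)
    for X in(ce[i],u,proj(c,red)[0],proj(c,red+.086*n)[0]): cv2.drawMarker(im,(int((X[0]-x0+.5)*3),int((X[1]-y0+.5)*3)),(0,255,0),0,9)
    ims.append(im)
X,e=tri(obs);print("mid",X.round(4),np.round(e,4),"pred",mid.round(4),bot.current_clock())
d=X-red;print("along n",d@n,"angle deg lateral",np.degrees(np.arcsin((d@ry)/np.linalg.norm(d))),"droop",np.degrees(np.arcsin((d@np.cross(n,ry))/np.linalg.norm(d))),np.cross(n,ry))
np.save("redmid.npy",X);H=min(i.shape[0] for i in ims);cv2.imwrite("pics/d.png",np.hstack([i[:H] for i in ims]))
```

```text
d1 [1, 0, 0] [319.5 197.8] [321.4 188.1] [305 165  36  51 992]
d2 [1, 0, 0] [318.9 198.5] [320.4 193.2] [ 306  160   33   74 1442]
mid [0.4907 0.3096 0.1066] [0.0006 0.0006] pred [0.4988 0.3072 0.1138] 24.8833
along n 0.045768640309259576 angle deg lateral 1.0078580342957253 droop 13.526519632650995 [-0.69360907  0.13750076 -0.70710678]
```

View pics/d.png

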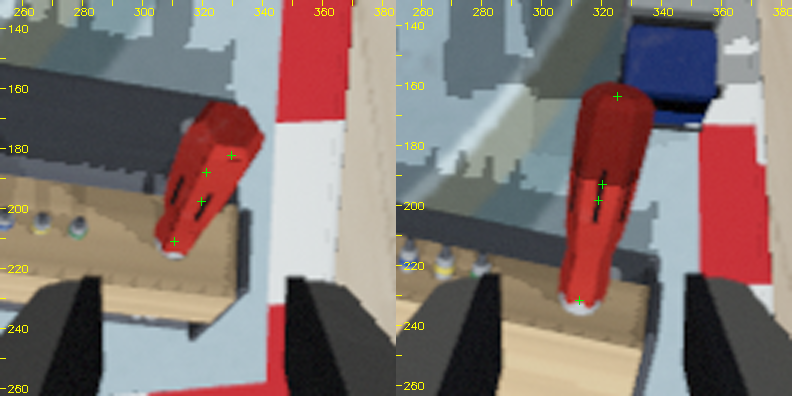

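The mask centroids (321.4,188.1) and (320.4,193.2) show the red handle sagging about 10° below the hole line, with its collar on the mouth. I'll grasp accordingly, draw it out and swing it level.

```bash
cat >> h.py <<'E'
cx=np.array([.974,-.227,0]);cx/=np.linalg.norm(cx);hub=np.array([.6145,-.287,.099]);TH=np.radians(20)
E
python3 - <<'E'
from h import *
from workcell import bot
pl=np.load("plan.npz");n,ry,red=[pl[k] for k in("n","ry","red")]
dr=np.radians(10);a=np.cos(dr)*n+np.sin(dr)*np.cross(n,ry)
G=red+.038*a+.001*ry
p,r=tool(G,a,[0,0,-1],TH,.015,-1);z=Ro.from_rotvec(r).as_matrix()[:,2]
bot.set_gripper(.6);bot.goto(p-.12*z,r);bot.line_to(p)
print("f",np.round(bot.current_contact_force(),1))
bot.set_gripper(0,35);print("grip",bot.current_opening()*92,bot.current_grip_force())
bot.line_to(p+.02*n,max_speed=.04);print("f",np.round(bot.current_contact_force(),1))
bot.line_to(p+.11*n,max_speed=.08);bot.hold(.3);print("out",bot.current_opening()*92,bot.current_grip_force(),bot.current_clock())
bot.line_to(p+.11*n+[0,0,.06])
q,r2=tool([.43,.0,.22],-cx,[0,0,-1],TH,.015,-1)
bot.goto(q,r2);bot.hold(.3);c=snap(bot,"e1");s=snap(bot,"e1s","side")
print(bot.current_opening()*92,bot.current_clock())
im=crop('e1',230,0,180,250,2.3,10)
T=np.array([.43,.0,.22])
for k in(.124,.040): 
    u=proj(c,T+k*cx)[0];print(u);cv2.drawMarker(im,(int((u[0]-230+.5)*2.3),int((u[1]+.5)*2.3)),(0,255,0),0,9)
u=proj(s,T+.05*cx)[0].astype(int);print(u)
j=crop('e1s',u[0]-40,u[1]-50,80,100,4.5)
for k in(.124,.040): 
    v=proj(s,T+k*cx)[0];cv2.drawMarker(j,(int((v[0]-u[0]+40.5)*4.5),int((v[1]-u[1]+50.5)*4.5)),(0,255,0),0,9)
H=max(im.shape[0],j.shape[0]);pad=lambda x:np.vstack([x,np.zeros((H-x.shape[0],x.shape[1],3),np.uint8)])
cv2.imwrite("pics/e.png",np.hstack([pad(im),pad(j)]))
E
```

```text
f [ 0.6 -0.1 -0.4]
grip 21.591553411414385 34.96161070856033
f [-1.  -0.4 -0.8]
out 21.63551874350155 34.9625430245942 31.925
21.77051213403339 34.1
[315.8549173   41.46096373]
[315.82738036 178.88182097]
[306 176]
```

View pics/e.png

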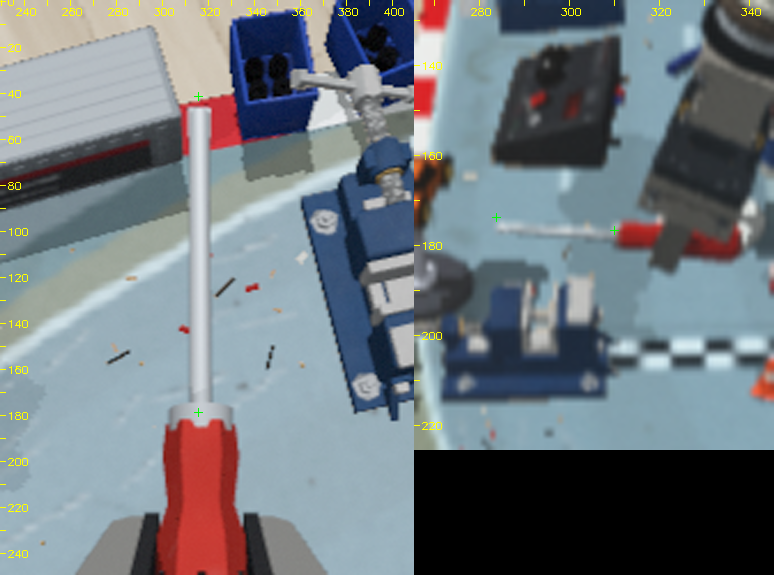

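The red driver is held nearly level. Its tip is at (316.0,46.5) in the wrist view and (284.2,176) in the side view, and the shaft meets the ferrule at (316.5,176), so the tip droops a little. I'll triangulate and correct.

Run:
```python
from h import *
from workcell import bot
from scipy.optimize import least_squares
c,s=load("e1"),load("e1s");T=np.array([.43,0,.22])
ut,uc,us=np.array([316,46.5]),np.array([316.5,176]),np.array([284.2,176])
X,e=tri([(c,ut),(s,us)]);print("tri",X.round(4),np.round(e,4),"pred",(T+.124*cx).round(4))
def f(p):
    t,k=p[:3],p[3:]
    d=np.linalg.norm(t-k)
    return np.r_[(proj(c,t)-ut)[0],(proj(c,k)-uc)[0],(proj(s,t)-us)[0],(d-.084)/.001]
r=least_squares(f,np.r_[T+.124*cx,T+.04*cx]);t,k=r.x[:3],r.x[3:];a=(t-k)/np.linalg.norm(t-k)
print("tip",t.round(4),"collar",k.round(4),r.fun.round(2),"pitch deg",np.degrees(np.arcsin(a[2])),"yaw err deg",np.degrees(np.arctan2(a[1],a[0])-np.arctan2(cx[1],cx[0])))
np.savez("tip.npz",t=t,a=a)
```

```text
tri [ 0.5509 -0.0282  0.2127] [0.0011 0.0011] pred [ 0.5508 -0.0281  0.22  ]
tip [ 0.5517 -0.0284  0.2133] collar [ 0.4703 -0.0098  0.2215] [-0.01  0.13  0.   -0.   -0.57 -0.41  0.  ] pitch deg -5.600136015729515 yaw err deg 0.2215748835541481
```

Run:
```python
from h import *
from workcell import bot
A=load("cA")
for u in((392,170),(420,50),(400,100)): print("vice",onz(A,u,0.06).round(3),onz(A,u,0.0).round(3))
d=np.load("tip.npz");R=Ro.from_rotvec(bot.current_tool_rot());p=np.array(bot.current_ee_pos())
tt=R.inv().apply(d["t"]-p)
fix,_=Ro.align_vectors([cx,[0,0,1]],[d["a"],np.cross(d["a"],np.cross([0,0,1],d["a"]))]);print("fix deg",np.degrees(fix.magnitude()))
R2=fix*R;r2=R2.as_rotvec()
goal=hub-.013*cx;pf=goal-R2.apply(tt);pre=pf-.07*cx
print(pf.round(3),R2.as_matrix()[:,2].round(2))
for x in(pre+[0,0,.1],pre,pf): print(np.round(bot.inverse_kinematics(x,r2),2))
np.savez("fin.npz",pf=pf,pre=pre,r2=r2,tt=tt)
bot.goto(pre+[0,0,.1],r2);bot.line_to(pre,max_speed=.1);bot.hold(.2)
c=snap(bot,"f1");s=snap(bot,"f1s","side")
print("wrist tip pred",proj(c,goal-.07*cx),"force",np.round(bot.current_contact_force(),1),bot.current_grip_force(),bot.current_clock())
# tip check with image: bright gray shaft in the wrist view near the predicted tip column
g=cv2.cvtColor(c["pixels"],cv2.COLOR_BGR2HSV);print("S",g[20:80:4,316,1].tolist(),"V",g[20:80:4,316,2].tolist())
# car wheel (dark/gold) now: front hub prediction
print("hub px",proj(c,hub).round(1))
```

```text
vice [ 0.599 -0.185  0.06 ] [ 0.637 -0.159  0.   ]
vice [ 0.479 -0.205  0.06 ] [ 0.49  -0.184  0.   ]
vice [ 0.523 -0.206  0.06 ] [ 0.543 -0.184  0.   ]
fix deg 5.604514228041188
[ 0.487 -0.256  0.08 ] [ 0.42 -0.1  -0.9 ]
[-0.98 -0.43  2.25  0.36  1.01  0.67]
[-0.98 -0.25  2.34  0.44  0.76  0.54]
[-0.86 -0.05  2.17  0.41  0.69  0.67]
wrist tip pred [[315.14256113  47.69833404]] force [ 0.1 -0.4 -0.6] 34.95666776099824 36.5
S [34, 32, 32, 34, 32, 34, 38, 11, 11, 11, 12, 12, 11, 12, 11] V [119, 118, 118, 120, 119, 121, 53, 231, 231, 230, 230, 229, 228, 228, 227]
hub px [[314.8 -59. ]]
```

Run:
```python
from h import *
from workcell import bot
d=np.load("fin.npz");pf,pre=d["pf"],d["pre"]
for s in(.03,.05,.06,.07):
    bot.line_to(pre+s*cx,max_speed=.06);bot.hold(.1);f=np.array(bot.current_contact_force());print(s,f.round(1))
    if np.linalg.norm(f)>4: break
bot.hold(.8)
print(np.abs(np.array(bot.current_ee_pos())-pf).max(),bot.current_grip_force(),bot.current_opening()*92)
c=snap(bot,"g1");h=cv2.cvtColor(c["pixels"],cv2.COLOR_BGR2HSV)
print("tip pred",proj(c,hub-.013*cx).round(1),"hub",proj(c,hub).round(1))
for r in range(0,64,4): print(r,h[r,300:332:4].tolist() if r<0 else [tuple(int(v) for v in x) for x in h[r,296:338:8]])
print(bot.current_clock())
```

```text
0.03 [-1.1 -0.5 -1. ]
0.05 [-1.2 -0.1  0.4]
0.06 [-1.3 -0.1  0.1]
0.07 [ 0.1 -0.6 -0.4]
1.4554170996466942e-05 34.956577261327766 21.60915804322464
tip pred [[315.6  46.4]] hub [[315.6  28.4]]
0 [(12, 157, 216), (13, 155, 221), (13, 153, 224), (13, 157, 224), (13, 158, 221), (12, 160, 209)]
4 [(12, 157, 210), (12, 154, 224), (114, 71, 18), (90, 23, 22), (12, 161, 206), (120, 1, 237)]
8 [(12, 158, 211), (120, 39, 13), (60, 85, 6), (150, 128, 4), (125, 109, 14), (100, 16, 243)]
12 [(11, 188, 107), (0, 32, 8), (150, 38, 20), (77, 179, 10), (75, 85, 6), (102, 17, 222)]
16 [(143, 204, 5), (120, 64, 16), (110, 64, 12), (98, 57, 18), (125, 128, 12), (10, 201, 19)]
20 [(12, 191, 36), (150, 51, 10), (22, 143, 148), (22, 139, 143), (20, 40, 19), (150, 51, 5)]
24 [(96, 98, 13), (21, 140, 69), (100, 96, 8), (20, 55, 14), (42, 91, 14), (60, 102, 10)]
28 [(120, 116, 11), (21, 150, 100), (21, 150, 97), (22, 144, 126), (19, 139, 44), (45, 73, 7)]
32 [(114, 28, 45), (21, 146, 70), (22, 145, 86), (0, 0, 4), (90, 64, 8), (96, 7, 178)]
36 [(19, 32, 178), (135, 170, 3), (22, 145, 139), (22, 143, 121), (100, 255, 6), (90, 6, 230)]
40 [(107, 34, 120), (111, 39, 85), (60, 36, 14), (108, 142, 9), (90, 6, 223), (90, 6, 230)]
44 [(109, 36, 119), (112, 32, 121), (106, 19, 148), (96, 6, 230), (90, 6, 230), (96, 6, 230)]
48 [(108, 32, 120), (110, 31, 122), (106, 17, 200), (101, 14, 203), (90, 4, 229), (96, 6, 230)]
52 [(110, 31, 122), (112, 32, 121), (104, 15, 186), (106, 16, 176), (95, 7, 230), (90, 6, 229)]
56 [(109, 31, 116), (110, 33, 117), (104, 15, 183), (104, 16, 175), (96, 6, 229), (96, 6, 229)]
60 [(108, 31, 122), (111, 34, 121), (106, 18, 155), (104, 17, 162), (96, 6, 229), (96, 6, 229)]
39.5167
```

```bash
python3 -c "
from workcell import bot
print(bot.job_done())"
```

```text
the job is handed in; nothing more can be done
None
```

I handed the job in at about 40 s of the 70 s limit, with no verdict shown: by my own checks, the blue screwdriver is seated in its hole and let go, and the red one is held level about 13 mm short of the front wheel, on its middle and in line with the axle.

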